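# Sweep the used screw caps into the collecting tray

## Task

Clear the bench of used caps: with the fingertips, sweep the three loose black screw caps along the bench and through the open front of the steel tray, until each lies flat and wholly inside it. Do not pick up or lift a cap, even for a moment, and leave the amber vials among them and everything else on the bench where they stand.

Things in the scene. Friction and masses are not known exactly. Their poses are not given: they have to be found in the camera images.
- tray: Steel collecting tray, fixed to the bench, 150 deep (its x) by 240 wide (its y) mm outside. Origin: centre of its underside, at bench level. Walls 40 mm high and 5 mm thick at the back (x = +75 mm) and at both sides (y = +-120 mm); the front (x = -75 mm) is entirely open, with no sill. Floor 2 mm thick, with a bevelled lip that rises from bench level at x = -75 mm to 2 mm at x = -54 mm, so that things slide in along the bench.
- tray_mouth (a point): Middle of the tray's open front edge, at bench level; axes as the tray's (x points into the tray, y along the mouth).
- cap_a_mid (a point): Centre of a loose black plastic screw cap (a), a ribbed flat disc 37 mm in diameter and 16 mm high with a grey inset on top, lying flat on the bench (centre 8 mm above it); about 16 g, slides easily. To be swept into the tray.
- cap_b_mid (a point): Centre of a loose black plastic screw cap (b), a ribbed flat disc 37 mm in diameter and 16 mm high with a grey inset on top, lying flat on the bench (centre 8 mm above it); about 16 g, slides easily. To be swept into the tray.
- cap_c_mid (a point): Centre of a loose black plastic screw cap (c), a ribbed flat disc 37 mm in diameter and 16 mm high with a grey inset on top, lying flat on the bench (centre 8 mm above it); about 16 g, slides easily. To be swept into the tray.
- vial_a: Small capped amber vial, upright, 30 mm in diameter and 44 mm tall; origin at the centre of its foot. Stands among the caps; to be left alone.
- vial_b: Small capped amber vial, upright, 30 mm in diameter and 44 mm tall; origin at the centre of its foot. Stands among the caps; to be left alone.
- flask: Clear bottle with white cap, 72 mm wide, 170 mm tall; origin at the centre of its underside. Outside the work; to be left alone.
- jar: White jar, 68 mm wide, 100 mm tall; origin at the centre of its underside. Outside the work; to be left alone.
- scoop: Steel scoop spoon lying on the bench, 190 mm long; origin at the centre of its underside. Outside the work; to be left alone.

How it is judged (in metres and radians):
At the end, for the whole second after the job is handed in: All three caps lie flat (centre below 15 mm) and at rest in the tray, each wholly past its open front edge (centre at least 20 mm inside it) and between its walls; both vials stand upright within 20 mm of where they began (x of cap_a_mid in the frame of tray between -0.055 and 0.07 m and y of cap_a_mid in the frame of tray between -0.115 and 0.115 m and height (world z) of each of cap_a_mid, cap_b_mid, cap_c_mid below 0.015 m and linear speed of each of cap_a, cap_b, cap_c below 0.02 m/s and x of cap_b_mid in the frame of tray between -0.055 and 0.07 m and y of cap_b_mid in the frame of tray between -0.115 and 0.115 m and x of cap_c_mid in the frame of tray between -0.055 and 0.07 m and y of cap_c_mid in the frame of tray between -0.115 and 0.115 m and distance of each of vial_a, vial_b from where it was at the start of the episode below 0.02 m and angle between each of vial_a, vial_b's own z axis and vertical below 0.2 rad); the robot touches nothing.
It fails at once if a cap is lifted off the surface (its centre above 22 mm) (height (world z) of any of cap_a_mid, cap_b_mid, cap_c_mid above 0.022 m).
It fails at once if a vial is shifted by 20 mm or more, or tipped (distance of any of vial_a, vial_b from where it was at the start of the episode above 0.02 m or angle between any of vial_a, vial_b's own z axis and vertical above 0.3 rad).
It fails at once if something else on the bench is shifted by 20 mm or more (distance of any of flask, jar, scoop from where it was at the start of the episode above 0.02 m).
It also fails if it takes over 62 s, if anything falls off the work surface, if the arm or the gripper's body presses on something with over 40 N, if the wrist force passes 120 N, or if a joint passes its speed limit or range.

## Robot

A 7-joint arm with a two-finger parallel gripper is mounted at the origin on the work surface. World frame = base frame: x ahead of the robot, y to its left, z up, the work surface at z = 0. Lengths are in m, angles in degrees, forces in N, time in s.
With the tool pointing down it reaches from about 0.4 to 0.85 m from the base axis. Payload 6.9 kg.
Tool frame: the origin (TCP) lies midway between the tips of the shut fingers; the grasp point (between the pads) lies 19 mm behind it; x points along the fingers, z is the direction in which the jaws open and shut, and the axes are right-handed (so a half turn about x gives the same grasp; the last joint's range is limited). The gripper opens to 85 mm and grips with 20 to 120 N. Pads are 22 mm wide; open, the fingers measure 114 mm over their backs; the gripper's body (76 mm by 85 mm) begins 54 mm behind the grasp point. The pads swing forward as they close: fully open they stand 13 mm farther back than shut.
Start: joints at [81.159, 29.078, -13.613, 85.955, 7.202, 65.827, -8.869], TCP at [0.161, -0.604, 0.231] pointing down, gripper open.
Joint ranges: [-176.47, 176.47], [-13.61, 117.27], [-81.72, 77.17], [0.22, 143.17], [-87.28, 267.28], [10, 112.55], [-165.47, 165.47]. Speed limits (degrees/s): [136.94, 136.94, 180, 180, 180, 180, 180].

## Interface

Orientations are given as a 3x3 rotation matrix whose columns are the frame's x, y, z axes.
In Python, from cell import r gives the robot as it stands.
- The arm moves only by the tool drive_tool, never from a script. Its argument "steps" is a list of rows, each a list of 7 numbers: the opening, from 0 (shut) to 1 (fully open), then the shift along the world's x, y, z in m, then the turn, a rotation vector about the world's x, y, z in degrees. A call has 1 to 8 rows; each row is the pose to reach, as a shift and turn from the pose commanded when the call began; what a row does not reach only later rows make up. A row lasts 1/12 s, in which the tool goes at most 41.7 mm and 7.16 degrees, less where a joint would pass 70% of its speed; a pose out of reach is approached as far as the arm can. A call with a gripper value outside its range is refused whole. The fingers move at their own pace and stop on an object; the grip force is fixed at half the most. Time passes only in rows, so rows that repeat a pose let the fingers close. It gives the time, the measured TCP pose, the force and the opening at its end, in the units of the state.
- r.observe(): the state, without advancing time (a new reading comes with each control period).
- r.camera(name): name is "scene" or "top" or "wrist"; returns a dict with "img" (384x512x3 uint8, red, green, blue), "range_z" (384x512 float32, m along the optical axis (not along the pixel's ray), 0 where there is no reading), "fx", "fy", "cx", "cy" (pixels), "R" (3x3) and "t" (3): a world point X has camera coordinates R X + t; the wrist camera has in their place "mount" (4x4, takes a point from camera to tool coordinates, whose origin is the TCP and whose axes are the tool frame's). Camera axes: x right, y down, z forward; pixel columns grow to the right and rows downward; lengths in m; the calibration is good to about 2 mm. The wrist camera is an equidistant fisheye: a pixel r from the principal point sees the ray r / f radians off the axis. A picture is of the moment at which its call begins: read the wrist's pose just before it.
- r.close_job(): hands the job in, once; it reports no verdict.
Trained networks look in a picture, given as the dict that the camera call returned (one of the last four; its "shot" number tells which), for a name from the list of things; names that differ only in an ending like _2 or _b are one class to them, and where a whole thing is asked for, a point or a joint stands for the part that bears it (a point fixed in the world has none). Each returns a list of dicts, best first, with "score" (0 to 1); they miss things now and then, are a little off and sometimes report something else, mostly with a low value. They report only what shows in the picture. A call takes as long as a camera call.
- r.spot_in(target, picture): "centre" ([x, y, z] in m, in the coordinates of the camera as it stood for that picture, good to about 4 mm: the middle of the surface that is visible of it).
The state is a dict: "t": time; "joint_pos": joint angles; "joint_vel": joint speeds; "effort": joint torques, N m; "tcp_pos": TCP position; "orientation": TCP orientation; "ft_force": force on the tool from outside, world axes, zero at the start; "ft_torque": the same for the moment, N m; "grip_width": finger opening in m.
Only numpy, scipy, OpenCV 4.12 (cv2) and the standard library are available. Lean on these libraries where they do the work, as an engineer would, in place of code of your own. Each camera call takes 0.05 s, during which the arm holds its last target.

## Working session

There is one attempt and no reset: what is moved stays moved. The work goes in short steps, Python scripts to look and compute and a tool call to move; the robot and the scene stay as the last step left them, time stands still between calls to the robot, and variables do not carry over. Pictures are saved under pics/ and viewed, and the job is handed in when it is done.

Besides the shell and the picture viewer there is one more tool, called after "Emit:" as name(argument=value, ...), one argument or row to a line, values as JSON. drive_tool: Moves the arm, as the interface text tells. Its arguments: {"type":"object","properties":{"steps":{"type":"array","items":{"type":"array","items":{"type":"number"}}}},"required":["steps"]}

```bash
ls; mkdir -p pics; cat > h.py <<'E'
from cell import r
import numpy as np, cv2
def shot(name,fn):
    c=r.camera(name); cv2.imwrite('pics/'+fn,c['img'][:,:,::-1]); return c
def w(c,p): return np.array(c['R']).T@(np.array(p)-np.array(c['t']))
E
python3 - <<'E'
from h import *
s=r.observe(); print(s['t'],s['tcp_pos'],s['orientation'],s['grip_width'],s['ft_force'])
for n in ['top','scene']:
    c=shot(n,n+'0.png')
    for t in ['tray','cap_a_mid','vial_a','flask','jar','scoop']:
        for d in r.spot_in(t,c): 
            if d['score']>.2: print(n,t,round(d['score'],2),w(c,d['centre']).round(3))
E
```

```text
pics
0.0 [ 0.16026114 -0.60316176  0.23021243] [[-8.06296114e-04  9.66411869e-01  2.56996982e-01]
 [ 2.64991129e-03  2.56998228e-01 -9.66408241e-01]
 [-9.99996164e-01 -9.81920049e-05 -2.76812239e-03]] 0.08518238435938147 [ 0.0067473 -0.211794  -0.2965871]
top tray 0.77 [0.519 0.319 0.004]
top cap_a_mid 0.75 [ 0.656 -0.001  0.013]
top vial_a 0.56 [ 0.465 -0.01   0.046]
top vial_a 0.56 [ 0.471 -0.183  0.042]
top flask 0.95 [ 0.614 -0.425  0.115]
top jar 0.62 [ 0.449 -0.475  0.101]
top jar 0.56 [0.513 0.317 0.002]
top scoop 0.83 [ 0.376 -0.234  0.016]
scene tray 0.85 [0.511 0.322 0.002]
scene tray 0.38 [ 0.562 -0.122  0.015]
scene cap_a_mid 0.67 [ 0.658 -0.009  0.018]
scene cap_a_mid 0.42 [ 0.509  0.314 -0.001]
scene vial_a 0.63 [ 0.472 -0.02   0.026]
scene flask 0.92 [ 0.64  -0.451  0.099]
scene flask 0.61 [ 0.66  -0.011  0.017]
scene jar 0.69 [ 0.466 -0.499  0.069]
scene scoop 0.61 [ 0.379 -0.295  0.014]
```

View pics/top0.png

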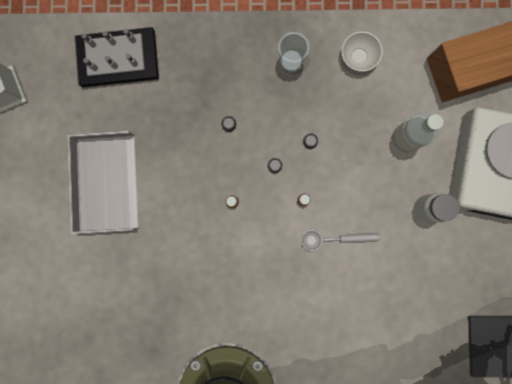

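View pics/scene0.png

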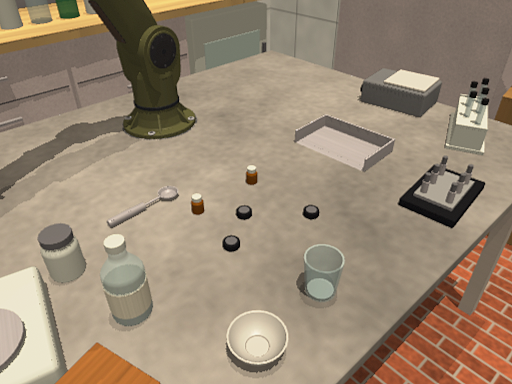

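```bash
cat >> h.py <<'E'
def bp(c,u,v,z=None):
    R=np.array(c['R']);t=np.array(c['t']);d=R.T@np.array([(u-c['cx'])/c['fx'],(v-c['cy'])/c['fy'],1.]);o=-R.T@t
    return o+d*(z-o[2])/d[2]
def caps(c,lo=40,v=False):
    "dark blobs on bench in the top view -> world xy at z=.016"
    im=c['img'].astype(int); m=(im.max(2)<70).astype(np.uint8)
    n,l,st,ce=cv2.connectedComponentsWithStats(m)
    for i in range(1,n):
        if 20<st[i,4]<400: print(ce[i].round(1),st[i].tolist(),bp(c,*ce[i],.010).round(4))
E
python3 - <<'E'
from h import *
c=r.camera('top'); print(c['fx'],c['cx'],c['cy'],np.array(c['R']).round(3).tolist(),c['t'])
caps(c)
for u,v in [(229,124),(311,141),(275,165),(232,202),(304,200)]:
    print(u,v,bp(c,u,v,.016 if v<190 else .044).round(4))
for u,v,z in [(137,233,0),(134,131,.0),(133,133,.04),(69,136,.04),(72,233,.04),(136,233,.04)]: print(u,v,bp(c,u,v,z).round(4))
g=c['img'][100:250,50:350]; cv2.imwrite('pics/z.png',cv2.resize(g[:,:,::-1],None,fx=2.6,fy=2.6,interpolation=cv2.INTER_CUBIC))
E
```

```text
394.4798126832364 257.74117420270454 190.44650445469284 [[-0.0, -1.0, -0.021], [-0.998, 0.002, -0.064], [0.064, 0.021, -0.998]] [-0.07318331  0.49237043  0.94897648]
[296.5  71.7] [289, 69, 14, 6, 33] [ 0.7898 -0.1705  0.01  ]
[229.3 127.5] [222, 120, 14, 12, 49] [ 0.6496 -0.003   0.01  ]
[308.  144.8] [303, 137, 14, 12, 40] [ 0.6053 -0.1978  0.01  ]
[273.8 170. ] [268, 165, 13, 8, 27] [ 0.543  -0.1132  0.01  ]
[431.8 208.1] [430, 198, 7, 21, 41] [ 0.449  -0.4961  0.01  ]
[490.6 214.3] [468, 210, 44, 10, 129] [ 0.4339 -0.6364  0.01  ]
[235.2 348.5] [218, 346, 35, 9, 51] [ 0.113  -0.0194  0.01  ]
[263.1 364.6] [254, 355, 17, 21, 30] [ 0.0758 -0.0862  0.01  ]
229 124 [ 0.6569 -0.0028  0.016 ]
311 141 [ 0.6136 -0.2045  0.016 ]
275 165 [ 0.5546 -0.1161  0.016 ]
232 202 [ 0.4631 -0.0134  0.044 ]
304 200 [ 0.4676 -0.1836  0.044 ]
137 233 [0.388  0.2262 0.    ]
134 131 [0.6441 0.2388 0.    ]
133 133 [0.6305 0.2275 0.04  ]
69 136 [0.6239 0.3837 0.04  ]
72 233 [0.3897 0.3694 0.04  ]
136 233 [0.3898 0.2155 0.04  ]
```

View pics/z.png

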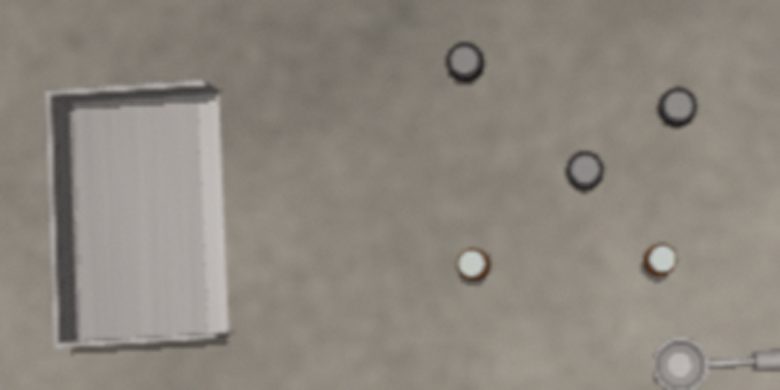

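Emit:
drive_tool(
  steps=[
    [0.28,0.171,0.182,0,0,0,30],
    [0.28,0.171,0.182,0,0,0,30],
    [0.28,0.171,0.182,0,0,0,30],
    [0.28,0.171,0.182,0,0,0,30],
    [0.28,0.171,0.182,0,0,0,30],
    [0.28,0.171,0.182,0,0,0,30],
    [0.28,0.171,0.182,0,0,0,30],
    [0.28,0.171,0.182,0,0,0,30],
  ],
)

```text
t: 1.42
tcp_pos: [0.3347, -0.4211, 0.2326]
orientation: [[0.003, 0.705, 0.709], [-0.003, 0.709, -0.705], [-1.0, 0.0, 0.004]]
ft_force: [-0.6, -1.8, 0.6]
grip_width: 0.024
```

Emit:
drive_tool(
  steps=[
    [0.28,0.171,0.182,0,0,0,30],
    [0.28,0.171,0.182,0,0,0,30],
    [0.28,0.171,0.182,0,0,0,30],
    [0.28,0.171,0.182,0,0,0,30],
    [0.28,0.171,0.182,0,0,0,30],
    [0.28,0.171,0.182,0,0,0,30],
    [0.28,0.171,0.182,0,0,0,30],
    [0.28,0.171,0.182,0,0,0,30],
  ],
)

```text
t: 2.08
tcp_pos: [0.5046, -0.2394, 0.2316]
orientation: [[0.002, 0.258, 0.966], [-0.0, 0.966, -0.258], [-1.0, 0.0, 0.002]]
ft_force: [0.5, -1.7, 0.8]
grip_width: 0.0242
```

Emit:
drive_tool(
  steps=[
    [0.28,0.171,0.182,0,0,0,32],
    [0.28,0.171,0.182,0,0,0,32],
    [0.28,0.171,0.182,0,0,0,32],
    [0.28,0.171,0.182,0,0,0,32],
    [0.28,0.171,0.182,0,0,0,32],
    [0.28,0.171,0.182,0,0,0,32],
    [0.28,0.171,0.182,0,0,0,32],
    [0.28,0.171,0.182,0,0,0,32],
  ],
)

```text
t: 2.75
tcp_pos: [0.6746, -0.0583, 0.2304]
orientation: [[0.0, -0.291, 0.957], [0.0, 0.957, 0.291], [-1.0, 0.0, 0.0]]
ft_force: [-0.6, -1.3, 0.3]
grip_width: 0.0242
```

Emit:
drive_tool(
  steps=[
    [0.28,0,0,-0.12,0,0,0],
    [0.28,0,0,-0.12,0,0,0],
    [0.28,0,0,-0.12,0,0,0],
    [0.28,0,0,-0.16,0,0,0],
    [0.28,0,0,-0.19,0,0,0],
    [0.28,0,0,-0.19,0,0,0],
    [0.28,0,0,-0.19,0,0,0],
  ],
)

```text
t: 3.33
tcp_pos: [0.6723, -0.0619, 0.0403]
orientation: [[-0.003, -0.287, 0.958], [-0.002, 0.958, 0.287], [-1.0, -0.001, -0.003]]
ft_force: [0.3, -1.0, 0.7]
grip_width: 0.0239
```

```bash
python3 - <<'E'
from h import *
s=r.observe();print(s['tcp_pos'])
c=shot('wrist','w1.png'); print(c['mount'],c['fx'],c['cx'],c['cy'])
M=np.array(c['mount'])
for d in r.spot_in('cap_a_mid',c): 
    p=M[:3,:3]@np.array(d['centre'])+M[:3,3]; print(d['score'],s['tcp_pos']+np.array(s['orientation'])@p)
c=shot('scene','s1.png')
for d in r.spot_in('cap_a_mid',c):print(d['score'],w(c,d['centre']))
c=shot('top','t1.png')
for d in r.spot_in('cap_a_mid',c):print(d['score'],w(c,d['centre']))
E
```

```text
[ 0.67227338 -0.06188498  0.04034762]
[[-6.91072014e-05 -2.96855569e-01  9.54922388e-01 -1.42168260e-01]
 [-8.90930855e-04 -9.54921993e-01 -2.96855511e-01  7.57181276e-02]
 [ 9.99999601e-01 -8.71284673e-04 -1.98485800e-04  2.19676520e-04]
 [ 0.00000000e+00  0.00000000e+00  0.00000000e+00  1.00000000e+00]] 297.3186396354542 257.9631341033994 190.4130082399805
0.64 [ 0.65720142 -0.00238146  0.01193938]
0.53 [ 0.6676331  -0.00740778  0.01308953]
0.73 [0.65762292 0.00189151 0.01092721]
```

View pics/w1.png

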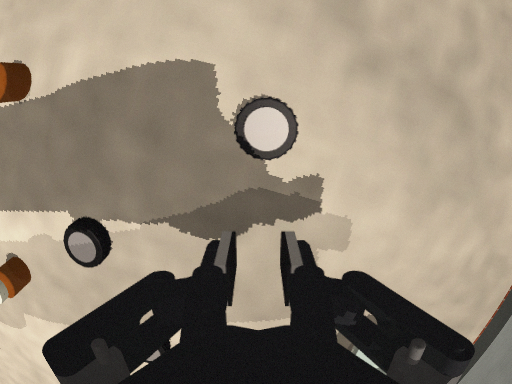

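View pics/s1.png

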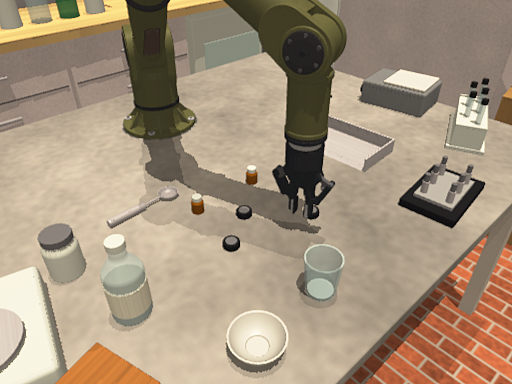

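Emit:
drive_tool(
  steps=[
    [0.28,0,0,-0.02,0,0,0],
    [0.28,0,0,-0.034,0,0,0],
    [0.28,0,0,-0.034,0,0,0],
    [0.28,0,0,-0.034,0,0,0],
  ],
)

```text
t: 3.97
tcp_pos: [0.6728, -0.0581, 0.0067]
orientation: [[-0.002, -0.291, 0.957], [-0.0, 0.957, 0.291], [-1.0, 0.0, -0.002]]
ft_force: [0.2, -0.4, 1.8]
grip_width: 0.0237
```

Emit:
drive_tool(
  steps=[
    [0.28,-0.003,0.01,0,0,0,0],
    [0.28,-0.006,0.02,0,0,0,0],
    [0.28,-0.008,0.027,0,0,0,0],
    [0.28,-0.01,0.034,0,0,0,0],
    [0.28,-0.013,0.043,0,0,0,0],
    [0.28,-0.016,0.053,0,0,0,0],
    [0.28,-0.019,0.064,0,0,0,0],
    [0.28,-0.023,0.076,0,0,0,0],
  ],
)

```text
t: 4.63
tcp_pos: [0.6503, 0.019, 0.0074]
orientation: [[0.0, -0.29, 0.957], [-0.0, 0.957, 0.29], [-1.0, -0.0, 0.0]]
ft_force: [0.3, -1.8, 1.8]
grip_width: 0.024
```

```bash
cat >> h.py <<'E'
def wr(fn):
    s=r.observe(); c=shot('wrist',fn); M=np.array(c['mount']); print(s['t'],s['tcp_pos'])
    for d in r.spot_in('cap_a_mid',c):
        p=M[:3,:3]@np.array(d['centre'])+M[:3,3]; print(round(d['score'],2),(s['tcp_pos']+np.array(s['orientation'])@p).round(4))
E
python3 -c "
from h import *
wr('w2.png')"
```

```text
4.6333 [0.65033083 0.01895236 0.00738222]
0.83 [0.6433 0.0438 0.0131]
```

View pics/w2.png

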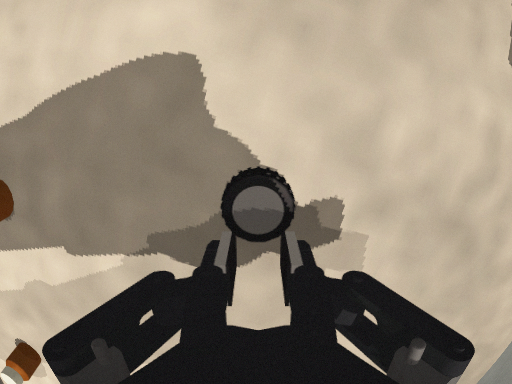

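Emit:
drive_tool(
  steps=[
    [0.28,-0.004,0.013,0,0,0,0],
    [0.28,-0.008,0.026,0,0,0,0],
    [0.28,-0.012,0.039,0,0,0,0],
    [0.28,-0.016,0.052,0,0,0,0],
    [0.28,-0.02,0.065,0,0,0,0],
    [0.28,-0.024,0.078,0,0,0,0],
    [0.28,-0.028,0.091,0,0,0,0],
    [0.28,-0.032,0.104,0,0,0,0],
  ],
)

```text
t: 5.4
tcp_pos: [0.6181, 0.1235, 0.0073]
orientation: [[0.0, -0.291, 0.957], [0.0, 0.957, 0.291], [-1.0, 0.0, 0.0]]
ft_force: [-0.0, -2.1, -0.1]
grip_width: 0.024
```

Emit:
drive_tool(
  steps=[
    [0.28,-0.004,0.013,0,0,0,0],
    [0.28,-0.008,0.026,0,0,0,0],
    [0.28,-0.012,0.039,0,0,0,0],
    [0.28,-0.016,0.052,0,0,0,0],
    [0.28,-0.02,0.065,0,0,0,0],
    [0.28,-0.023,0.075,0,0,0,0],
    [0.28,-0.026,0.085,0,0,0,0],
    [0.28,-0.029,0.094,0,0,0,0],
  ],
)

```text
t: 6.07
tcp_pos: [0.5893, 0.217, 0.0073]
orientation: [[0.0, -0.291, 0.957], [-0.0, 0.957, 0.291], [-1.0, -0.0, 0.0]]
ft_force: [-0.3, -0.9, -0.3]
grip_width: 0.0238
```

```bash
python3 -c "
from h import *
wr('w3.png')"
```

```text
6.0667 [0.58928746 0.21695342 0.00728063]
0.63 [0.5831 0.248  0.0134]
```

View pics/w3.png

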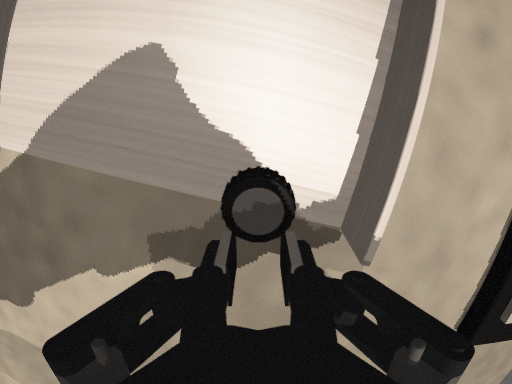

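Emit:
drive_tool(
  steps=[
    [0.28,-0.003,0.01,0,0,0,0],
    [0.28,-0.006,0.02,0,0,0,0],
    [0.28,-0.009,0.029,0,0,0,0],
    [0.28,-0.011,0.037,0,0,0,0],
    [0.28,-0.013,0.043,0,0,0,0],
    [0.28,-0.014,0.047,0,0,0,0],
    [0.28,-0.014,0.047,0,0,0,0],
    [0.28,-0.014,0.047,0,0,0,0],
  ],
)

```text
t: 6.83
tcp_pos: [0.5755, 0.263, 0.0072]
orientation: [[0.0, -0.291, 0.957], [-0.0, 0.957, 0.291], [-1.0, -0.0, -0.0]]
ft_force: [0.1, -1.0, 1.2]
grip_width: 0.0237
```

Emit:
drive_tool(
  steps=[
    [0.28,0.002,-0.006,0,0,0,0],
    [0.28,0.006,-0.02,0.01,0,0,0],
    [0.28,0.006,-0.02,0.05,0,0,0],
    [0.28,0.006,-0.02,0.09,0,0,0],
    [0.28,0.006,-0.02,0.09,0,0,0],
  ],
)

```text
t: 7.25
tcp_pos: [0.5852, 0.2439, 0.1046]
orientation: [[0.009, -0.288, 0.957], [0.004, 0.957, 0.288], [-1.0, 0.002, 0.01]]
ft_force: [1.2, 0.7, 1.6]
grip_width: 0.0238
```

```bash
python3 -c "
from h import *
wr('w4.png')"
```

```text
7.25 [0.58520831 0.24387273 0.1045698 ]
0.88 [0.5649 0.2894 0.0143]
```

View pics/w4.png

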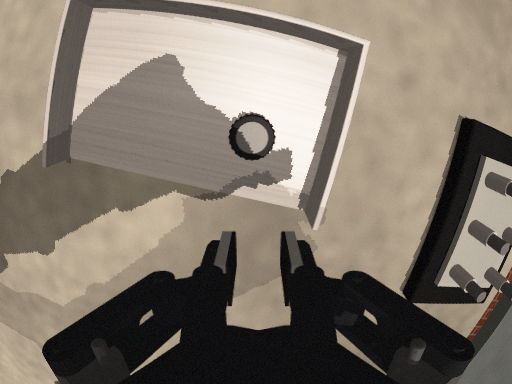

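Emit:
drive_tool(
  steps=[
    [0.28,-0.017,-0.409,0,0,0,-3],
    [0.28,-0.017,-0.409,0,0,0,-3],
    [0.28,-0.017,-0.409,0,0,0,-3],
    [0.28,-0.017,-0.409,0,0,0,-3],
    [0.28,-0.017,-0.409,0,0,0,-3],
    [0.28,-0.017,-0.409,0,0,0,-3],
    [0.28,-0.017,-0.409,0,0,0,-3],
    [0.28,-0.017,-0.409,0,0,0,-3],
  ],
)

```text
t: 8.02
tcp_pos: [0.5662, -0.0931, 0.0961]
orientation: [[-0.002, -0.239, 0.971], [-0.0, 0.971, 0.239], [-1.0, 0.0, -0.002]]
ft_force: [1.0, -1.0, 0.1]
grip_width: 0.0241
```

Emit:
drive_tool(
  steps=[
    [0.28,0,-0.08,0,0,0,0],
    [0.28,0,-0.08,0,0,0,0],
    [0.28,0,-0.08,0,0,0,0],
    [0.28,0,-0.08,0,0,0,0],
  ],
)

```text
t: 8.35
tcp_pos: [0.5659, -0.1746, 0.0955]
orientation: [[-0.003, -0.233, 0.972], [-0.001, 0.972, 0.233], [-1.0, 0.0, -0.003]]
ft_force: [0.7, 1.3, 0.6]
grip_width: 0.0242
```

```bash
python3 -c "
from h import *
wr('w5.png')"
```

```text
8.35 [ 0.56587187 -0.1745591   0.0955364 ]
```

View pics/w5.png

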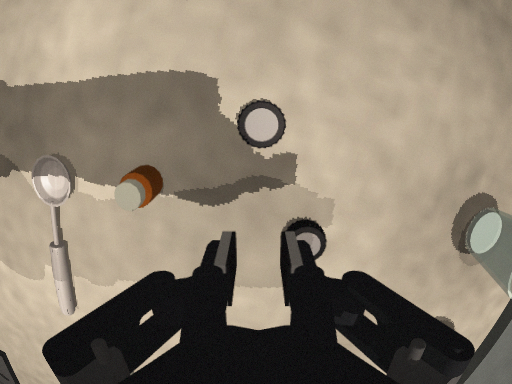

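Emit:
drive_tool(
  steps=[
    [0.28,-0.001,0.01,0,0,0,0],
    [0.28,-0.001,0.01,-0.03,0,0,0],
    [0.28,-0.001,0.01,-0.06,0,0,0],
    [0.28,-0.001,0.01,-0.08,0,0,0],
    [0.28,-0.001,0.01,-0.09,0,0,0],
    [0.28,-0.001,0.01,-0.09,0,0,0],
  ],
)

```text
t: 8.95
tcp_pos: [0.5654, -0.1578, 0.0053]
orientation: [[-0.004, -0.243, 0.97], [0.002, 0.97, 0.243], [-1.0, 0.002, -0.003]]
ft_force: [-0.0, -1.6, 1.1]
grip_width: 0.024
```

```bash
python3 -c "
from h import *
wr('w6.png')"
```

```text
8.95 [ 0.56540644 -0.15777989  0.00530582]
```

View pics/w6.png

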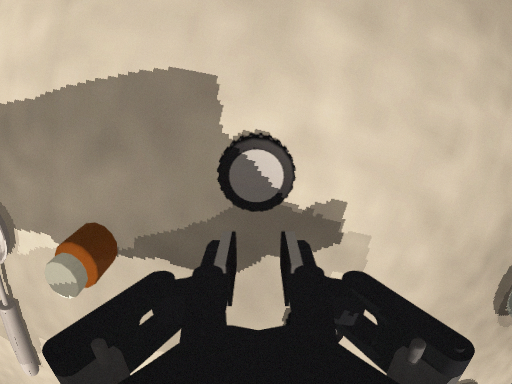

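Emit:
drive_tool(
  steps=[
    [0.28,-0.002,0.008,0.001,0,0,0],
    [0.28,-0.004,0.015,0.002,0,0,0],
    [0.28,-0.006,0.023,0.002,0,0,0],
    [0.28,-0.008,0.033,0.002,0,0,0],
    [0.28,-0.011,0.044,0.002,0,0,0],
    [0.28,-0.014,0.056,0.002,0,0,0],
    [0.28,-0.017,0.068,0.002,0,0,0],
    [0.28,-0.02,0.081,0.002,0,0,0],
  ],
)

```text
t: 9.72
tcp_pos: [0.5463, -0.0777, 0.0094]
orientation: [[0.0, -0.24, 0.971], [-0.0, 0.971, 0.24], [-1.0, -0.0, 0.0]]
ft_force: [0.4, -1.6, 1.1]
grip_width: 0.024
```

Emit:
drive_tool(
  steps=[
    [0.28,-0.003,0.013,0,0,0,0],
    [0.28,-0.006,0.026,0,0,0,0],
    [0.28,-0.01,0.039,0,0,0,0],
    [0.28,-0.013,0.052,0,0,0,0],
    [0.28,-0.016,0.065,0,0,0,0],
    [0.28,-0.019,0.078,0,0,0,0],
    [0.28,-0.023,0.091,0,0,0,0],
    [0.28,-0.026,0.104,0,0,0,0],
  ],
)

```text
t: 10.38
tcp_pos: [0.5198, 0.0265, 0.0093]
orientation: [[-0.0, -0.241, 0.971], [0.0, 0.971, 0.241], [-1.0, 0.0, -0.0]]
ft_force: [0.4, -1.5, 1.0]
grip_width: 0.0242
```

```bash
python3 -c "
from h import *
wr('w7.png')"
```

```text
10.3833 [0.51984005 0.02651331 0.00932982]
```

View pics/w7.png

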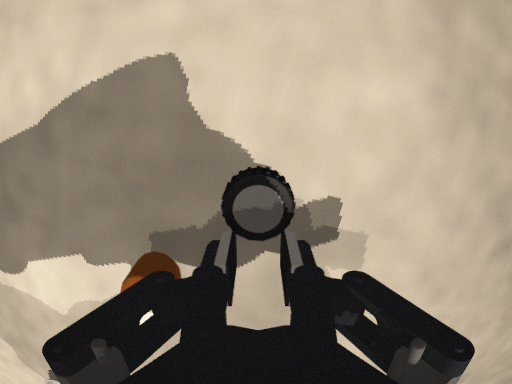

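Emit:
drive_tool(
  steps=[
    [0.28,-0.003,0.013,-0.001,0,0,0],
    [0.28,-0.006,0.026,-0.001,0,0,0],
    [0.28,-0.01,0.039,-0.001,0,0,0],
    [0.28,-0.013,0.052,-0.001,0,0,0],
    [0.28,-0.016,0.065,-0.001,0,0,0],
    [0.28,-0.019,0.078,-0.001,0,0,0],
    [0.28,-0.023,0.091,-0.001,0,0,0],
    [0.28,-0.026,0.104,-0.001,0,0,0],
  ],
)

```text
t: 11.15
tcp_pos: [0.4943, 0.129, 0.0082]
orientation: [[-0.0, -0.24, 0.971], [-0.001, 0.971, 0.24], [-1.0, -0.0, -0.0]]
ft_force: [-0.6, -1.3, -0.1]
grip_width: 0.0239
```

Emit:
drive_tool(
  steps=[
    [0.28,-0.003,0.013,0,0,0,0],
    [0.28,-0.006,0.026,0,0,0,0],
    [0.28,-0.01,0.039,0,0,0,0],
    [0.28,-0.013,0.052,0,0,0,0],
    [0.28,-0.016,0.064,0,0,0,0],
    [0.28,-0.019,0.075,0,0,0,0],
    [0.28,-0.021,0.084,0,0,0,0],
    [0.28,-0.023,0.092,0,0,0,0],
  ],
)

```text
t: 11.82
tcp_pos: [0.4715, 0.2214, 0.0083]
orientation: [[-0.0, -0.24, 0.971], [-0.0, 0.971, 0.24], [-1.0, -0.0, -0.0]]
ft_force: [1.2, -1.5, 0.6]
grip_width: 0.0238
```

```bash
python3 -c "
from h import *
wr('w8.png')"
```

```text
11.8167 [0.47153009 0.22144559 0.00825458]
0.62 [0.5615 0.2915 0.018 ]
```

View pics/w8.png

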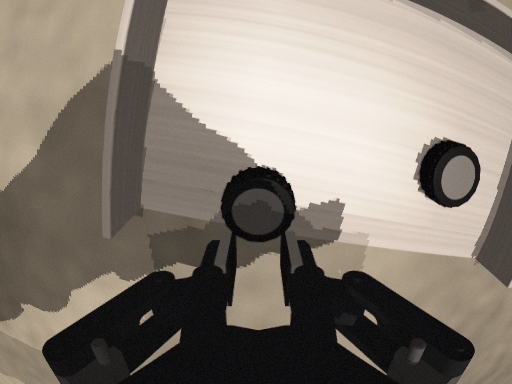

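Emit:
drive_tool(
  steps=[
    [0.28,-0.002,0.01,0,0,0,0],
    [0.28,-0.003,0.02,0,0,0,0],
    [0.28,-0.004,0.028,0,0,0,0],
    [0.28,-0.005,0.035,0,0,0,0],
    [0.28,-0.006,0.04,0,0,0,0],
    [0.28,-0.006,0.043,0,0,0,0],
    [0.28,-0.006,0.043,0,0,0,0],
    [0.28,-0.006,0.043,0,0,0,0],
  ],
)

```text
t: 12.58
tcp_pos: [0.4657, 0.2638, 0.0082]
orientation: [[-0.0, -0.24, 0.971], [-0.0, 0.971, 0.24], [-1.0, -0.0, -0.0]]
ft_force: [0.8, -1.2, 1.1]
grip_width: 0.0239
```

Emit:
drive_tool(
  steps=[
    [0.28,0.002,-0.006,0,0,0,0],
    [0.28,0.006,-0.02,0.01,0,0,0],
    [0.28,0.006,-0.02,0.05,0,0,0],
    [0.28,0.006,-0.02,0.09,0,0,0],
    [0.28,0.006,-0.02,0.09,0,0,0],
  ],
)

```text
t: 13.0
tcp_pos: [0.4746, 0.2449, 0.1043]
orientation: [[0.008, -0.239, 0.971], [0.004, 0.971, 0.239], [-1.0, 0.002, 0.008]]
ft_force: [1.4, 0.5, 0.2]
grip_width: 0.0241
```

```bash
python3 -c "
from h import *
wr('w9.png')"
```

```text
13.0 [0.47461357 0.24493248 0.10429441]
0.94 [0.5632 0.2923 0.0136]
```

View pics/w9.png

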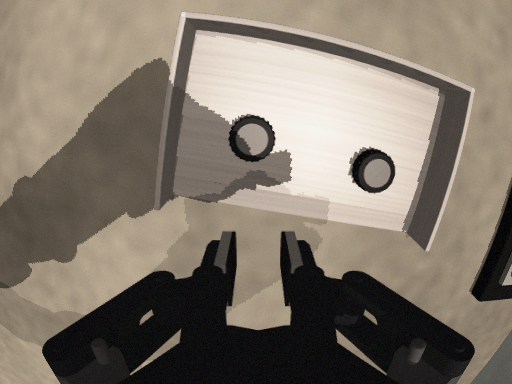

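Emit:
drive_tool(
  steps=[
    [0.28,0.09,-0.3,0,0,0,-2],
    [0.28,0.09,-0.3,0,0,0,-2],
    [0.28,0.09,-0.3,0,0,0,-2],
    [0.28,0.09,-0.3,0,0,0,-2],
    [0.28,0.09,-0.3,0,0,0,-2],
    [0.28,0.09,-0.3,0,0,0,-2],
    [0.28,0.09,-0.3,0,0,0,-2],
    [0.28,0.09,-0.3,0,0,0,-2],
  ],
)

```text
t: 13.77
tcp_pos: [0.5612, -0.0634, 0.0964]
orientation: [[-0.003, -0.2, 0.98], [-0.003, 0.98, 0.2], [-1.0, -0.002, -0.003]]
ft_force: [-0.3, -2.1, 0.2]
grip_width: 0.0241
```

Emit:
drive_tool(
  steps=[
    [0.28,0.06,-0.2,0,0,0,0],
    [0.28,0.06,-0.2,0,0,0,0],
    [0.28,0.06,-0.2,0,0,0,0],
    [0.28,0.06,-0.2,0,0,0,0],
    [0.28,0.06,-0.2,0,0,0,0],
    [0.28,0.06,-0.2,0,0,0,0],
    [0.28,0.06,-0.2,0,0,0,0],
  ],
)

```text
t: 14.35
tcp_pos: [0.6199, -0.2605, 0.0956]
orientation: [[-0.003, -0.2, 0.98], [-0.001, 0.98, 0.2], [-1.0, 0.0, -0.003]]
ft_force: [1.0, 0.3, 0.1]
grip_width: 0.0236
```

```bash
python3 -c "
from h import *
wr('w10.png')"
```

```text
14.35 [ 0.6199026 -0.2605311  0.0956056]
```

View pics/w10.png

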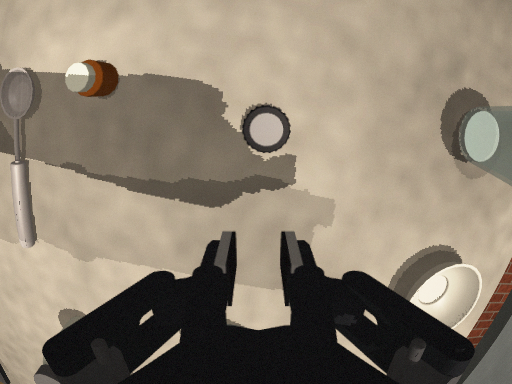

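Emit:
drive_tool(
  steps=[
    [0.28,0.003,0.002,0,0,0,0],
    [0.28,0.003,0.002,-0.03,0,0,0],
    [0.28,0.003,0.002,-0.06,0,0,0],
    [0.28,0.003,0.002,-0.08,0,0,0],
    [0.28,0.003,0.002,-0.088,0,0,0],
    [0.28,0.003,0.002,-0.088,0,0,0],
  ],
)

```text
t: 14.95
tcp_pos: [0.6235, -0.2522, 0.0083]
orientation: [[-0.004, -0.208, 0.978], [0.002, 0.978, 0.208], [-1.0, 0.002, -0.003]]
ft_force: [-0.2, -0.3, 0.5]
grip_width: 0.0241
```

```bash
python3 -c "
from h import *
wr('w11.png')"
```

```text
14.95 [ 0.62354476 -0.25219354  0.00830457]
```

View pics/w11.png

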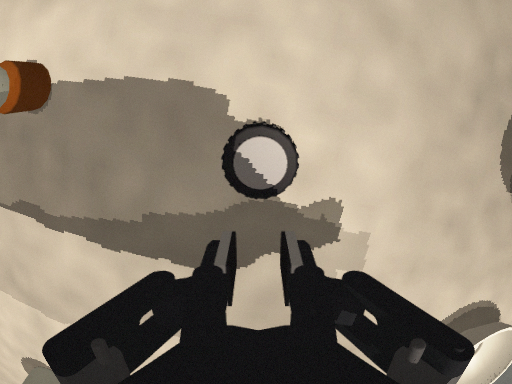

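Emit:
drive_tool(
  steps=[
    [0.28,-0.002,0.009,0,0,0,0],
    [0.28,-0.004,0.017,0,0,0,0],
    [0.28,-0.005,0.025,0,0,0,0],
    [0.28,-0.007,0.034,0,0,0,0],
    [0.28,-0.009,0.045,0,0,0,0],
    [0.28,-0.012,0.056,0,0,0,0],
    [0.28,-0.014,0.068,0,0,0,0],
    [0.28,-0.017,0.081,0,0,0,0],
  ],
)

```text
t: 15.72
tcp_pos: [0.6076, -0.172, 0.0105]
orientation: [[0.0, -0.206, 0.979], [-0.0, 0.979, 0.206], [-1.0, -0.0, 0.0]]
ft_force: [0.0, -1.9, 1.1]
grip_width: 0.0239
```

Emit:
drive_tool(
  steps=[
    [0.28,-0.003,0.013,0,0,0,0],
    [0.28,-0.006,0.026,0,0,0,0],
    [0.28,-0.008,0.039,0,0,0,0],
    [0.28,-0.011,0.052,0,0,0,0],
    [0.28,-0.014,0.065,0,0,0,0],
    [0.28,-0.016,0.078,0,0,0,0],
    [0.28,-0.019,0.091,0,0,0,0],
    [0.28,-0.022,0.104,0,0,0,0],
  ],
)

```text
t: 16.38
tcp_pos: [0.5854, -0.0677, 0.0103]
orientation: [[0.0, -0.206, 0.979], [0.0, 0.979, 0.206], [-1.0, 0.0, 0.0]]
ft_force: [0.1, -2.0, 0.8]
grip_width: 0.024
```

```bash
python3 -c "
from h import *
wr('w12.png')"
```

```text
16.3833 [ 0.58541199 -0.06773209  0.01026575]
```

View pics/w12.png

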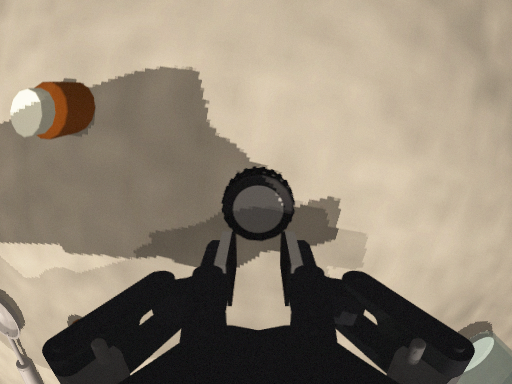

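Emit:
drive_tool(
  steps=[
    [0.28,-0.003,0.013,-0.001,0,0,0],
    [0.28,-0.006,0.026,-0.002,0,0,0],
    [0.28,-0.008,0.039,-0.002,0,0,0],
    [0.28,-0.011,0.052,-0.002,0,0,0],
    [0.28,-0.014,0.065,-0.002,0,0,0],
    [0.28,-0.016,0.078,-0.002,0,0,0],
    [0.28,-0.019,0.091,-0.002,0,0,0],
    [0.28,-0.022,0.104,-0.002,0,0,0],
  ],
)

```text
t: 17.15
tcp_pos: [0.5634, 0.0365, 0.0083]
orientation: [[-0.0, -0.206, 0.978], [0.0, 0.978, 0.206], [-1.0, 0.0, 0.0]]
ft_force: [-0.5, -1.1, 0.6]
grip_width: 0.0237
```

Emit:
drive_tool(
  steps=[
    [0.28,-0.003,0.013,0,0,0,0],
    [0.28,-0.006,0.026,0,0,0,0],
    [0.28,-0.008,0.039,0,0,0,0],
    [0.28,-0.011,0.052,0,0,0,0],
    [0.28,-0.014,0.065,0,0,0,0],
    [0.28,-0.016,0.078,0,0,0,0],
    [0.28,-0.019,0.091,0,0,0,0],
    [0.28,-0.022,0.104,0,0,0,0],
  ],
)

```text
t: 17.82
tcp_pos: [0.5415, 0.1403, 0.0083]
orientation: [[0.0, -0.206, 0.979], [0.0, 0.979, 0.206], [-1.0, 0.0, 0.0]]
ft_force: [-0.6, -1.7, 0.5]
grip_width: 0.0236
```

Emit:
drive_tool(
  steps=[
    [0.28,-0.003,0.012,0,0,0,0],
    [0.28,-0.005,0.024,0,0,0,0],
    [0.28,-0.007,0.035,0,0,0,0],
    [0.28,-0.009,0.046,0,0,0,0],
    [0.28,-0.011,0.056,0,0,0,0],
    [0.28,-0.013,0.065,0,0,0,0],
    [0.28,-0.014,0.073,0,0,0,0],
    [0.28,-0.015,0.08,0,0,0,0],
  ],
)

```text
t: 18.48
tcp_pos: [0.5266, 0.2198, 0.0083]
orientation: [[-0.0, -0.206, 0.979], [-0.0, 0.979, 0.206], [-1.0, -0.0, -0.0]]
ft_force: [1.0, -1.9, 0.6]
grip_width: 0.0238
```

```bash
python3 -c "
from h import *
wr('w13.png')"
```

```text
18.4833 [0.52656711 0.21975002 0.00827105]
0.61 [0.5628 0.2891 0.0168]
```

View pics/w13.png

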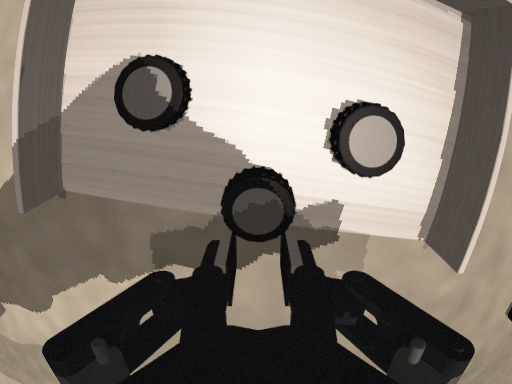

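Emit:
drive_tool(
  steps=[
    [0.28,-0.002,0.009,0,0,0,0],
    [0.28,-0.004,0.017,0,0,0,0],
    [0.28,-0.006,0.024,0,0,0,0],
    [0.28,-0.007,0.029,0,0,0,0],
    [0.28,-0.008,0.033,0,0,0,0],
    [0.28,-0.009,0.035,0,0,0,0],
    [0.28,-0.009,0.035,0,0,0,0],
    [0.28,-0.009,0.035,0,0,0,0],
  ],
)

```text
t: 19.25
tcp_pos: [0.5176, 0.2538, 0.0082]
orientation: [[-0.0, -0.206, 0.979], [-0.0, 0.979, 0.206], [-1.0, -0.0, -0.0]]
ft_force: [0.6, -0.2, 0.7]
grip_width: 0.0242
```

Emit:
drive_tool(
  steps=[
    [0.28,0.002,-0.006,0,0,0,0],
    [0.28,0.006,-0.03,0.005,0,0,0],
    [0.28,0.006,-0.05,0.03,0,0,0],
    [0.28,0.006,-0.06,0.07,0,0,0],
    [0.28,0.006,-0.06,0.11,0,0,0],
    [0.28,0.006,-0.06,0.13,0,0,0],
    [0.28,0.006,-0.06,0.13,0,0,0],
  ],
)

```text
t: 19.83
tcp_pos: [0.5264, 0.1939, 0.1432]
orientation: [[0.008, -0.204, 0.979], [0.002, 0.979, 0.204], [-1.0, 0.001, 0.008]]
ft_force: [-0.1, -2.2, 1.0]
grip_width: 0.024
```

Emit:
drive_tool(
  steps=[
    [0.28,0.03,-0.2,0.05,0,0,0],
    [0.28,0.03,-0.2,0.05,0,0,0],
    [0.28,0.03,-0.2,0.05,0,0,0],
    [0.28,0.03,-0.2,0.05,0,0,0],
    [0.28,0.03,-0.2,0.05,0,0,0],
    [0.28,0.03,-0.2,0.05,0,0,0],
    [0.28,0.03,-0.2,0.05,0,0,0],
    [0.28,0.03,-0.2,0.05,0,0,0],
  ],
)

```text
t: 20.5
tcp_pos: [0.5533, -0.0068, 0.1878]
orientation: [[-0.001, -0.204, 0.979], [0.0, 0.979, 0.204], [-1.0, 0.0, -0.001]]
ft_force: [-0.2, 0.3, 0.1]
grip_width: 0.0237
```

```bash
python3 -c "
from h import *
wr('w14.png')
for n in ['top','scene']:
    c=shot(n,n+'9.png')
    for t in ['cap_a_mid','vial_a','scoop']:
        for d in r.spot_in(t,c): 
            if d['score']>.2: print(n,t,round(d['score'],2),w(c,d['centre']).round(3))
    if n=='top':
        g=c['img'][100:250,50:350]; cv2.imwrite('pics/z9.png',cv2.resize(g[:,:,::-1],None,fx=2.6,fy=2.6,interpolation=cv2.INTER_CUBIC))
"
```

```text
20.5 [ 0.55326686 -0.00684952  0.1878233 ]
top cap_a_mid 0.48 [0.565 0.29  0.013]
top vial_a 0.48 [ 0.469 -0.183  0.047]
top scoop 0.85 [ 0.375 -0.236  0.018]
scene cap_a_mid 0.54 [0.571 0.281 0.019]
scene vial_a 0.68 [ 0.477 -0.193  0.024]
scene vial_a 0.5 [ 0.472 -0.023  0.029]
```

View pics/z9.png

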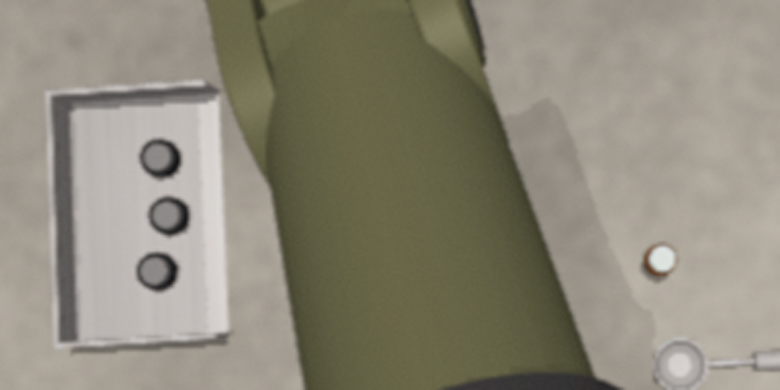

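View pics/w14.png

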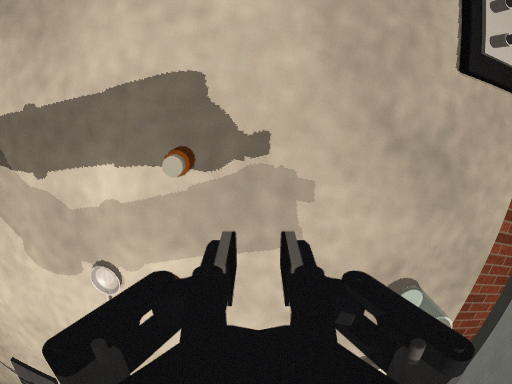

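View pics/scene9.png

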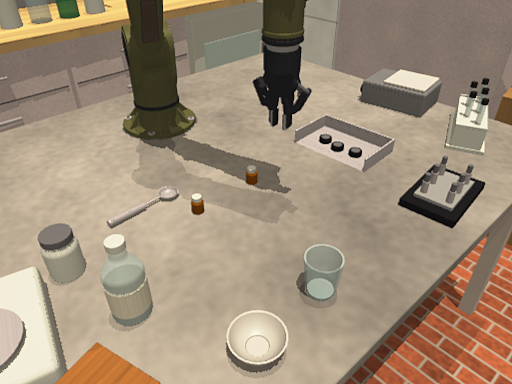

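The top view shows the three caps at about (160,158), (169,215) and (157,271). All lie flat and well inside the tray mouth, which is near column 225. In the scene view, both vials and everything else stand where they were at the start, and the gripper is clear.

```bash
python3 -c "
from h import *
print(r.observe()['ft_force']); print(r.close_job())"
```

```text
[ 0.28752489 -0.26533161 -0.24627788]
the job is handed in; nothing more can be done
None
```

I swept the three caps one at a time along the bench into the tray, cradled between the partly open fingertips (24 mm gap) with no lifting. The job was handed in at about 20.6 s of the 62 s allowed.

- **Caps:** The last top and scene pictures show all three lying flat in the tray, with centres about 50 mm or more inside the open front. They sit near (0.565, 0.290), (0.513, 0.280) and (0.459, 0.290). The first is a network fix; the other two are estimated from the final fingertip positions and agree with the picture.
- **Vials and other items:** The networks put one vial within about 2 mm of its starting fix (top view) and the other within about 4 mm (scene view). The scoop's top-view fix is within about 2 mm of its start. The flask and jar were checked only by eye and look unmoved.
- **Forces:** The wrist force stayed under 3 N in every reading I saw, and the gripper was in free air at hand-in.
- **Network misses:** In the last pictures they reported only one cap. The arm hid one vial in the top view, so that vial rests on the scene and wrist pictures.

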